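# Roll the cup former one turn along its pattern

### The arm

A 6-joint arm with a two-finger parallel gripper is mounted at the origin on the work surface. World frame = base frame: x ahead of the robot, y to its left, z up, the work surface at z = 0. Lengths are in m, angles in degrees, forces in N, time in s.
With the tool pointing down it reaches from about 0.325 to 0.85 m from the base axis. Payload 15.5 kg.
Tool frame: the origin (TCP) lies midway between the tips of the shut fingers; the grasp point (between the pads) lies 19 mm behind it; y points along the fingers, x is the direction in which the jaws open and shut, and the axes are right-handed (so a half turn about y gives the same grasp; the last joint's range is limited). The gripper opens to 91 mm and grips with 3 to 60 N. Pads are 32 mm wide; open, the fingers measure 118 mm over their backs; the gripper's body (76 mm by 178 mm) begins 60 mm behind the grasp point.
Start: joints at [-75.315, 28.281, 77.091, -0, 74.628, -5.472], TCP at [0.215, -0.587, 0.193] pointing down, gripper open.
Joint ranges: [-166.48, 166.48], [-47.26, 123.95], [12.59, 153.08], [-70.14, 250.14], [6.76, 159.57], [-176.63, 176.63]. Speed limits (degrees/s): [108.29, 108.29, 147.25, 172.46, 172.46, 172.46].

### API

Orientations are given as a 3x3 rotation matrix whose columns are the frame's x, y, z axes.
In Python, from bench import ctrl gives the robot as it stands. The module is installed in compiled form; this text tells all that it offers. Calls block until the motion is done:
- ctrl.goto(position, orientation): joint-space move of the TCP to a pose.
- ctrl.move_l(position, vel=0.15, ori=None, contact_N=None): straight line of the TCP; ori=None keeps the orientation; vel is the mean speed in m/s. With contact_N (N) it stops when the force on the tool has changed by that much, and returns True; else False.
- ctrl.movej(angles): joint-space move.
- ctrl.command_gripper(opening): opening from 0.0 (shut) to 1.0 (fully open); the grip force is fixed at half the most; returns when the fingers have stopped.
- ctrl.sleep(seconds).
- ctrl.ik(position, orientation): joint angles nearest the present ones, or None.
- ctrl.read_camera(name): name is "side" or "top"; returns the picture (420x560x3 uint8, blue, green, red); there is no depth.
- ctrl.camera_params(name): a dict with "fx", "fy", "cx", "cy" (pixels), "pose" (4x4, takes a point from camera to world coordinates). Camera axes: x right, y up, looking along -z (the intrinsics and any distortion apply to the point x, -y, -z); pixel columns grow to the right and rows downward; lengths in m; the calibration is good to about 2 mm. A picture is of the moment at which its call begins. camera_params takes no time and is no camera call.
A pose or a line that the arm cannot do raises ctrl.MotionError and nothing moves.
- ctrl.sign_off(): hands the job in, once; it reports no verdict.
Readings, each from a call of its own:
- ctrl.current_t(): time.
- ctrl.current_q(): joint angles.
- ctrl.current_dq(): joint speeds.
- ctrl.current_effort(): joint torques, N m.
- ctrl.current_tool_pos(): TCP position.
- ctrl.current_eef_rot(): TCP orientation.
- ctrl.current_contact_force(): force on the tool from outside, world axes, zero at the start.
- ctrl.current_wrist_torque(): the same for the moment, N m.
- ctrl.current_grip_width(): opening from 0.0 (shut) to 1.0 (fully open).
Only numpy, scipy, OpenCV 4.12 (cv2) and the standard library are available. Lean on these libraries where they do the work, as an engineer would, in place of code of your own. Each camera call takes 0.05 s, during which the arm holds its last target. There are 200 camera calls.

### The job

Check the paper pattern against the wooden cup former: pushing on its top with the fingertips, roll the former one full turn along the pattern until it lies along the red line, square on it, with its own dark line facing up again, and leave it at rest there. Roll it rather than slide it, never grip it, shove it from low down at its side or lift it, and leave the cups and wooden tools on the board where they are.

Things in the scene. Friction and masses are not known exactly. Their poses are not given: they have to be found in the camera images.
- former: plain solid beech cylinder, 40 mm diameter, 140 mm long, about 125 g (varies), lying on the board, free to roll; it stops soon once no longer pushed. A dark blue line is painted along its whole length, on top at the start. Origin at the cylinder's centre (at rest 20 mm above the board, its top 40 mm above). x: the cylinder's axis; z points from the centre to the blue line and turns as it rolls
- cut_line: red line ruled across the paper pattern, 212 mm long, 5 mm wide, flat; parallel to the former at the start and 126 mm (one circumference) from it, on its left or its right. Origin: middle of the line, on the board's top face, 12 mm above the table. x runs along the line; y is level and square to it (the former travels along y, towards the line); z up
- board: fixed level canvas-covered board, 300 mm (x) by 370 mm (y) by 12 mm thick; origin at the centre of its underside, at table height. The white paper pattern (220 by 170 mm) lies on its middle with two lines along the board's x, 63 mm either side of the centre: one black, where the former lies at the start, one red
- bisque_cup: brick-red fired cup, 60 mm diameter, 62 mm high, loose, standing on the board; origin under its foot
- glazed_cup: blue cup, 58 mm diameter, 58 mm high, loose, standing on the board; origin under its foot
- wood_knife: light wooden modelling knife, 168 mm long (along its y), up to 18 mm wide, 6 mm thick, lying loose on the board; origin under its centre
- wood_rib: dark wooden scraping rib, 109 mm long (along its y), 34 mm wide, 5 mm thick, lying loose on the board; origin under its centre

How it is judged:
By the outcome, as a careful person would: the job done as asked, in the order asked, and still so for the second after the job is handed in, with the robot touching nothing.
It also fails if it takes over 48 s, if anything falls off the work surface, if the arm or the gripper's body presses on something with over 40 N, if the wrist force passes 120 N, or if a joint passes its speed limit or range.

## Working session

There is one attempt and no reset: what is moved stays moved. The work goes in short steps, each a Python script; the robot and the scene stay as the last script left them, time stands still between calls to the robot, and variables do not carry over. Pictures are saved under pics/ and viewed, about 8 in all and at most 12, crops included, and the job is handed in when it is done.

```bash
mkdir -p pics; ls
python3 - <<'E'
from bench import ctrl
import cv2,numpy as np
for n in("top","side"):
    cv2.imwrite(f"pics/{n}0.png",ctrl.read_camera(n)); p=ctrl.camera_params(n); print(n,{k:(np.round(v,4).tolist() if not isinstance(v,str) else v) for k,v in p.items()})
print(ctrl.current_t(),ctrl.current_eef_rot())
E
```

```text
pics
top {'fx': 418.9728, 'fy': 418.9728, 'cx': 277.5084, 'cy': 205.3299, 'pose': [[0.0216, 0.9967, -0.0782, 0.5279], [-0.9994, 0.0237, 0.0262, 0.0727], [0.028, 0.0775, 0.9966, 0.7374], [0.0, 0.0, 0.0, 1.0]]}
side {'fx': 435.2972, 'fy': 435.2972, 'cx': 280.9158, 'cy': 208.2681, 'pose': [[0.8504, 0.3531, -0.3901, 0.3001], [-0.5261, 0.5613, -0.6388, -0.4092], [-0.0066, 0.7485, 0.6631, 0.5161], [0.0, 0.0, 0.0, 1.0]]}
0.1 [[ 3.44557219e-01 -3.08298894e-04  9.38765268e-01]
 [-9.38764666e-01  1.06622599e-03  3.44557348e-01]
 [-1.10716257e-03 -9.99999384e-01  7.79557519e-05]]
```

View pics/top0.png

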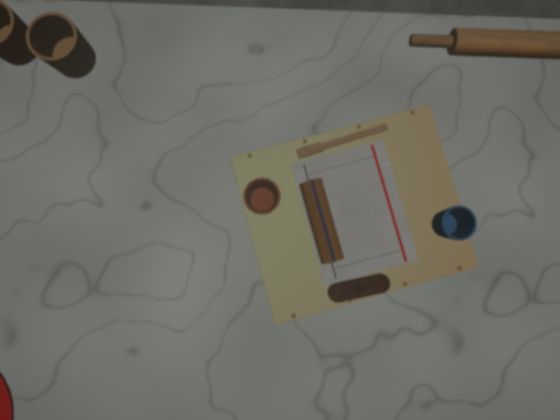

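View pics/side0.png

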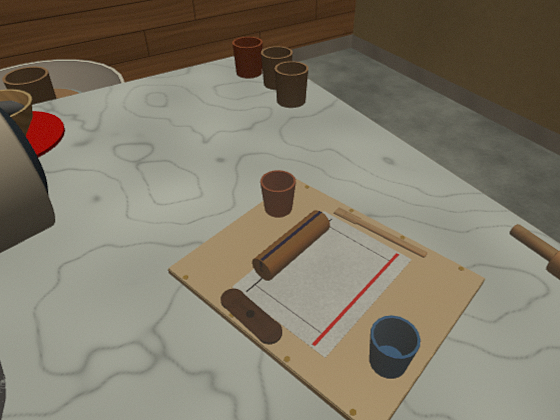

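The top view shows the former at about (321,221) with its blue line up. The red line runs (374,146)–(406,261), with the bisque cup at (262,196) behind and the glazed cup at (455,223) beyond. The side view agrees. Next I measure lines.

```bash
cat > h.py <<'E'
from bench import ctrl
import cv2,numpy as np
def cast(n,px,z):
    p=ctrl.camera_params(n);T=np.array(p["pose"]);px=np.atleast_2d(px).astype(float)
    d=np.c_[(px[:,0]-p["cx"])/p["fx"],-(px[:,1]-p["cy"])/p["fy"],-np.ones(len(px))]@T[:3,:3].T
    return T[:3,3]+d*((z-T[2,3])/d[:,2])[:,None]
def biggest(m):
    k,l,s,c=cv2.connectedComponentsWithStats(m.astype(np.uint8))
    i=1+np.argmax(s[1:,4]); ys,xs=np.where(l==i); return np.c_[xs,ys]
def project(n,P):
    p=ctrl.camera_params(n);T=np.array(p["pose"]);c=(np.atleast_2d(P)-T[:3,3])@T[:3,:3]
    return np.c_[p["cx"]+p["fx"]*c[:,0]/-c[:,2],p["cy"]+p["fy"]*c[:,1]/c[:,2]]
def line(P):
    P=P[:,:2];m=P.mean(0);u=np.linalg.svd(P-m,full_matrices=False)[2][0];u=u*np.sign(u[0])
    s=(P-m)@u; return m+u*(s.max()+s.min())/2,u,np.ptp(s)
def masks(n,im):
    b,g,r=[im[...,i].astype(float) for i in range(3)]
    red=(r>2.2*g)&(r>2.2*b)&(r>60)
    blue=(b>1.12*r)&(b<110)
    wood=(r>1.45*b)&(r>1.15*g)
    return red,blue,wood
E
python3 - <<'E'
from h import *
roi={"top":(310,140,425,275),"side":(305,245,405,355)}
rb={"top":(298,172,345,270),"side":(250,205,335,282)}
for n in("top","side"):
    im=cv2.imread(f"pics/{n}0.png"); red,blue,wood=masks(n,im)
    def sub(m,r):
        o=np.zeros_like(m);o[r[1]:r[3],r[0]:r[2]]=m[r[1]:r[3],r[0]:r[2]];return biggest(o)
    R=sub(red,roi[n]);B=sub(blue,rb[n])
    c,u,L=line(cast(n,R,.012)); print(n,"red",c,np.degrees(np.arctan2(u[1],u[0])),L,len(R))
    c2,u2,L2=line(cast(n,B,.052)); print("blue",c2,np.degrees(np.arctan2(u2[1],u2[0])),L2,len(B))
    v=np.array([u[1],-u[0]]);print("travel",(c-c2)@v,"along",(c2-c)@u)
    W=sub(wood,rb[n] );c3,u3,L3=line(cast(n,W,.04));print("wood",c3,np.degrees(np.arctan2(u3[1],u3[0])),L3,len(W))
    im[tuple(R.T[::-1])]=(0,255,0);im[tuple(B.T[::-1])]=(0,255,255)
    x,y=(220,90) if n=="top" else(160,160)
    cv2.imwrite(f"pics/m_{n}.png",cv2.resize(im[y:y+200,x:x+260],None,fx=3,fy=3,interpolation=0))
E
```

```text
top red [ 0.51124075 -0.16528944] 14.84089844548971 0.00876353090294701 6
blue [ 0.51052723 -0.03435574] 0.6659629932531737 0.0032505383087886005 3
travel 0.1267486140589025 along 0.03284710097292643
wood [ 0.55646256 -0.01004593] 16.517769357470875 0.1389987980447284 858
side red [ 0.59338548 -0.14069205] 16.644149834819913 0.21004961571064076 329
blue [ 0.55733054 -0.02106821] 16.745432729041013 0.13408579059947986 131
travel 0.12493895523040074 along -0.000280854477407097
wood [ 0.55614652 -0.00189971] 29.887160155283397 0.18975287930226054 3719
```

View pics/m_top.png

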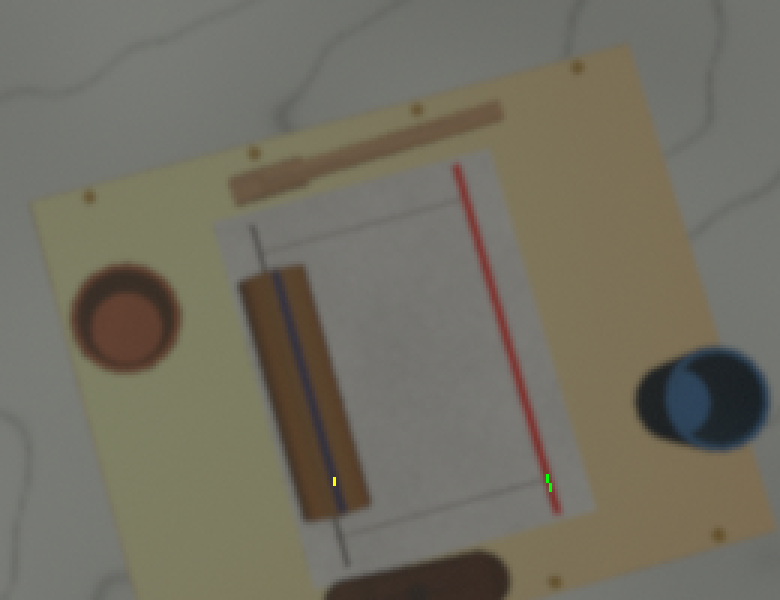

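Run:
```python
s=open('h.py').read()
s=s.replace("    return red,blue,wood",'''    if n=="top":
        red=(r>1.5*g)&(r>1.5*b); blue=(b>1.0*g)&(b>1.0*r)&(g<62)
    return red,blue,wood
def sub(m,r):
    o=np.zeros_like(m);o[r[1]:r[3],r[0]:r[2]]=m[r[1]:r[3],r[0]:r[2]];return biggest(o)''')
open('h.py','w').write(s)
from h import *
im=cv2.imread("pics/top0.png");red,blue,wood=masks("top",im)
print(im[221,310:332].tolist(), im[205,385:394].tolist())
for nm,m,r,z in(("red",red,(360,140,425,275),.012),("blue",blue,(298,172,345,270),.052)):
    c,u,L=line(cast("top",sub(m,r),z));print(nm,c,np.degrees(np.arctan2(u[1],u[0])),L)
# reachability
a=np.radians(16.7);u=np.array([np.cos(a),np.sin(a),0]);v=np.array([u[1],-u[0],0])
for s in(1,-1):
  R=np.c_[s*u,[0,0,-1],np.cross(s*u,[0,0,-1])]
  for d in(-.02,.15): print(s,d,ctrl.ik(np.array([.557,-.021,.052])+d*v,R))
```

```text
[[51, 61, 71], [39, 54, 70], [39, 57, 76], [41, 60, 82], [41, 62, 85], [41, 63, 86], [42, 64, 86], [43, 64, 83], [43, 64, 84], [44, 64, 84], [47, 64, 82], [53, 59, 72], [59, 53, 59], [61, 52, 56], [57, 57, 68], [51, 64, 81], [47, 67, 88], [44, 67, 88], [44, 67, 88], [43, 65, 87], [42, 63, 86], [44, 64, 86]] [[112, 116, 117], [111, 115, 118], [100, 104, 118], [73, 78, 120], [51, 55, 123], [66, 70, 124], [94, 98, 122], [111, 116, 121], [115, 120, 121]]
red [ 0.59509335 -0.14046549] 16.582837791415482 0.20956445361135706
blue [ 0.55866904 -0.01993391] 16.6139927640522 0.1312130543634621
1 -0.02 [-6.39837959e+00  3.27206560e+01  9.61263144e+01 -2.54444375e-14
  5.11530296e+01 -2.30983796e+01]
1 0.15 [-2.08406757e+01  3.70742837e+01  8.56511126e+01 -2.54444375e-14
  5.72746037e+01 -3.75406757e+01]
-1 -0.02 [-6.39837959e+00  3.27206560e+01  9.61263144e+01 -2.54444375e-14
  5.11530296e+01  1.56901620e+02]
-1 0.15 [-2.08406757e+01  3.70742837e+01  8.56511126e+01 -2.54444375e-14
  5.72746037e+01  1.42459324e+02]
```

Both views agree within 2 mm: yaw is 16.65° and travel about 125.4 mm. The jaws will open along the former's axis, so two fingertips press on top and keep it square. I'll do one stroke first.

```bash
cat >> h.py <<'E'
a=np.radians(16.65);u=np.array([np.cos(a),np.sin(a),0]);v=np.array([u[1],-u[0],0])
ROT=np.c_[u,[0,0,-1],np.cross(u,[0,0,-1])]
C0=np.array([.558,-.0205,0]);RED=np.array([.5942,-.1406,0])
def tcp(s,z): return C0+s*v+[0,0,z]   # s = travel along v from the start
def stroke(s0,d,press=0.0,w=None,hover=.062):
    w=d/2 if w is None else w
    ctrl.move_l(tcp(s0-w,hover),vel=.2)
    hit=ctrl.move_l(tcp(s0-w,.044),vel=.03,contact_N=4)
    p=np.array(ctrl.current_tool_pos());f0=ctrl.current_contact_force()
    z=p[2]-press
    ctrl.move_l(tcp(s0-w+2*d,z),vel=.06)
    f1=ctrl.current_contact_force()
    ctrl.move_l(tcp(s0-w+2*d,z+.012),vel=.06)
    print("hit",hit,"z",round(p[2],4),"F",np.round(f0,1),np.round(f1,1),"t",ctrl.current_t())
E
python3 - <<'E'
from h import *
ctrl.command_gripper(.8)
ctrl.goto(tcp(-.0125,.075),ROT); print(ctrl.current_t())
stroke(0,.025)
for n in("top","side"): cv2.imwrite(f"pics/{n}1.png",ctrl.read_camera(n))
a_=cv2.imread("pics/side1.png");b=cv2.imread("pics/top1.png")
cv2.imwrite("pics/v1.png",np.hstack([a_[150:400,160:500],b[90:340,200:500]]))
E
```

```text
3.0
hit False z 0.044 F [ 0.4  0.  -0.1] [-0.5 -0.   0.5] t 5.3333
```

View pics/v1.png

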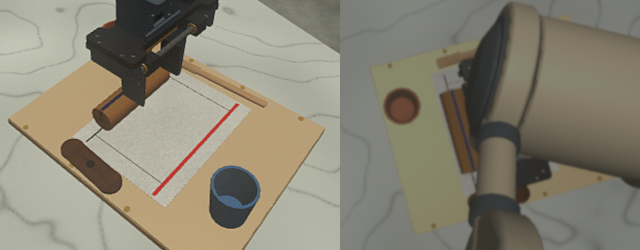

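The picture shows the former unmoved, with the blue line still up in the side view. The tips sit higher when the jaws are open, so nothing touched. I'll find the top by touching down at dead centre.

Run:
```python
from h import *
ctrl.move_l(tcp(0,.056),vel=.2)
h=ctrl.move_l(tcp(0,.025),vel=.025,contact_N=4)
print(h,ctrl.current_tool_pos(),ctrl.current_contact_force(),ctrl.current_grip_width(),ctrl.current_t())
ctrl.sleep(.1);print(ctrl.current_contact_force())
cv2.imwrite("pics/side2.png",ctrl.read_camera("side"))
cv2.imwrite("pics/v2.png",cv2.resize(cv2.imread("pics/side2.png")[130:330,200:400],None,fx=3,fy=3))
```

```text
True [ 0.55797055 -0.0205743   0.03094924] [-1.5721447  -0.23114088  9.09209897] 0.7967861050095228 6.7083
[-1.6150236  -1.21735592  9.98496379]
```

View pics/v2.png

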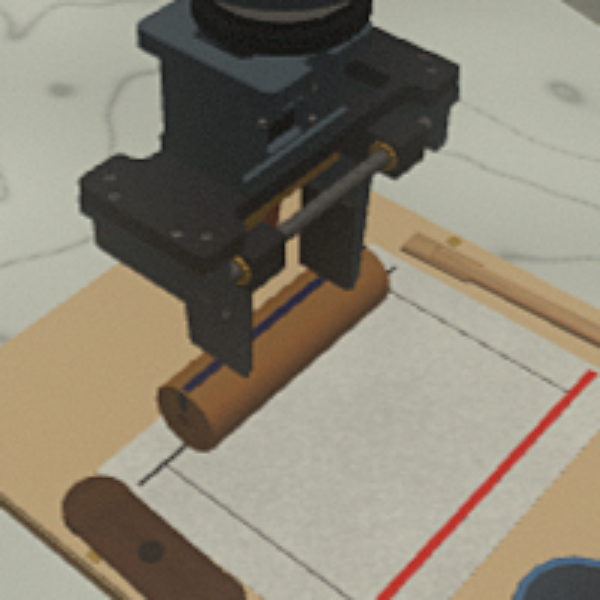

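The fingertip plates rest flat on the former's top, centred on the blue line, with about 10 N at TCP z = 31 mm. Roll from here.

```bash
sed -i 's/\.044),vel=\.03,contact_N=4/.028),vel=.025,contact_N=3/; s/hover=\.062/hover=.037/' h.py
python3 - <<'E'
from h import *
ctrl.move_l(tcp(.027,.0309),vel=.05)
print(ctrl.current_contact_force(),ctrl.current_tool_pos())
ctrl.move_l(tcp(.027,.045),vel=.1)
im=ctrl.read_camera("side");cv2.imwrite("pics/side3.png",im);print(ctrl.current_t())
B=sub(masks("side",im)[1],(250,205,345,292))
for d in (0,.0115,.0125,.0135,.0145):
    f=d/.02; c=C0+(d+.02*np.sin(f))*v+[0,0,.032+.02*np.cos(f)]
    print(d,project("side",[c-.065*u,c+.065*u]).round(1).tolist())
o=B.mean(0);k=B[:,0];print(B[k<k.min()+4].mean(0),B[k>k.max()-4].mean(0),len(B))
cv2.imwrite("pics/v3.png",cv2.resize(im[130:330,200:400],None,fx=3,fy=3))
E
```

```text
[-2.2567664  -1.02468552  7.30201156] [ 0.56573515 -0.04659362  0.03100751]
7.8917
0 [[263.2, 257.7], [319.3, 211.8]]
0.0115 [[274.8, 267.1], [330.4, 219.6]]
0.0125 [[275.8, 268.1], [331.3, 220.4]]
0.0135 [[276.8, 269.0], [332.2, 221.2]]
0.0145 [[277.7, 269.9], [333.1, 222.0]]
[300.5 249. ] [325.2 227.6] 84
```

View pics/v3.png

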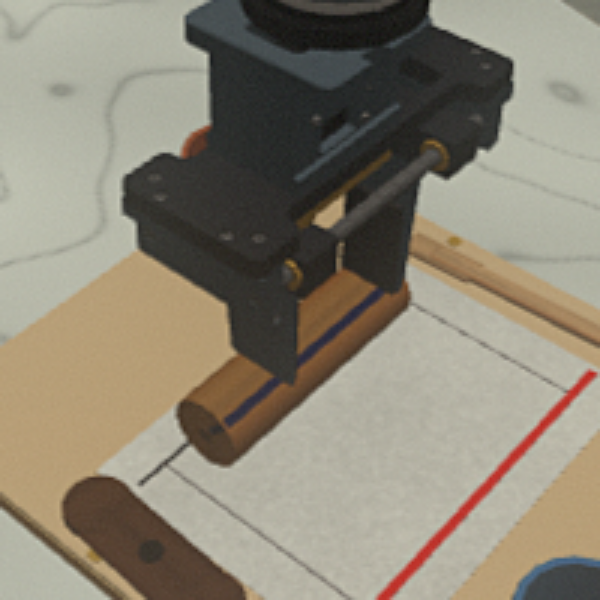

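The former rolled about 13.5 mm without slipping, and the blue line matches the prediction to half a pixel. Continue with three strokes.

Run:
```python
from h import *
for k in range(3): stroke(.0135+k*.024,.024)
ctrl.move_l(tcp(.06,.12)-.10*u,vel=.25)
ims={n:ctrl.read_camera(n) for n in("top","side")}
for n in ims: cv2.imwrite(f"pics/{n}4.png",ims[n])
print(ctrl.current_t())
a_,b=ims["side"],ims["top"]
for n,im in ims.items():
    for s in(.0855,):
        for e in(-.07,.07):
            for o in(-.02,.02):
                q=project(n,tcp(s+o,.032)+e*u)[0];cv2.circle(im,tuple(np.round(q).astype(int)),1,(0,255,0),-1)
cv2.imwrite("pics/v4.png",cv2.resize(np.hstack([a_[190:370,210:410],b[110:290,260:460]]),None,fx=2,fy=2))
```

```text
hit True z 0.031 F [-1.5 -0.1  8. ] [0.4 0.7 5.5] t 9.7917
hit True z 0.031 F [-1.4 -1.8  7.5] [0.6 0.4 5.7] t 11.6833
hit True z 0.031 F [-1.2 -0.2  7.1] [ 0.6 -0.4  4.9] t 13.575
14.35
```

View pics/v4.png

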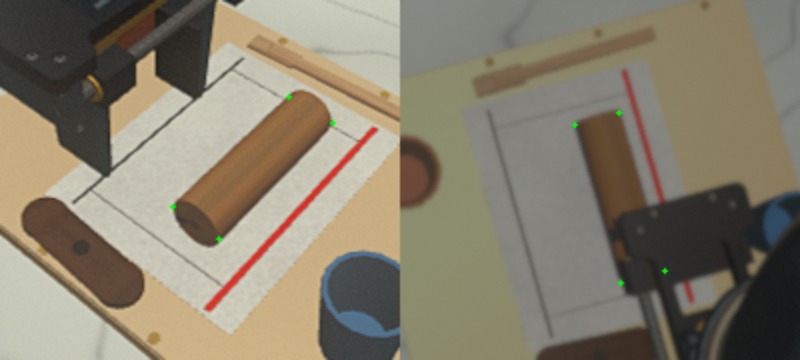

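The predicted corners (green) match the former in both views, and it is square to the line. Two more strokes, then measure.

```bash
cat >> h.py <<'E'
def measure(tag):
    for n in("side","top"):
        im=ctrl.read_camera(n);cv2.imwrite(f"pics/{n}{tag}.png",im)
        q=project(n,[tcp(.1254+o,.042)+e*u for o in(-.022,.022) for e in(-.07,.07)])
        lo=q.min(0).astype(int);hi=q.max(0).astype(int)
        M=np.zeros(im.shape[:2],np.uint8);cv2.fillConvexPoly(M,cv2.convexHull(np.round(q).astype(np.int32)),1)
        B=biggest(masks(n,im)[1]&(M>0));W=masks(n,im)[2]
        c,w_,L=line(cast(n,B,.052));cc=np.r_[c,0]
        print(n,"blue s",round(float((cc-C0)@v),4),"vs RED",round(float((cc-RED)@v),4),"along",round(float((cc-RED)@u),4),"yaw",round(np.degrees(np.arctan2(w_[1],w_[0])),2),"L",round(L,3))
        # brown silhouette across the middle part
        R_,s_=line(cast(n,B,.052))[0],None
    print("t",ctrl.current_t())
E
python3 - <<'E'
from h import *
ctrl.move_l(tcp(.0855-.011,.06),vel=.25)
stroke(.0855,.022); stroke(.1075,.0179)
ctrl.move_l(tcp(.06,.14),vel=.25);ctrl.movej(np.array(ctrl.current_q())+[60,0,0,0,0,0])
measure("5")
a_,b=[cv2.imread(f"pics/{n}5.png") for n in("side","top")]
cv2.imwrite("pics/v5.png",cv2.resize(np.hstack([a_[190:370,210:410],b[110:290,260:460]]),None,fx=2,fy=2))
E
```

```text
hit True z 0.031 F [-1.9 -0.5 10. ] [ 3.7 -0.3  3.5] t 16.8083
hit True z 0.031 F [ 0.  -0.   5.9] [4.  1.  3.5] t 18.475
side blue s 0.1245 vs RED -0.0009 along -0.0038 yaw 16.72 L 0.13
top blue s 0.1242 vs RED -0.0013 along 0.0001 yaw 16.56 L 0.131
t 21.3
```

View pics/v5.png

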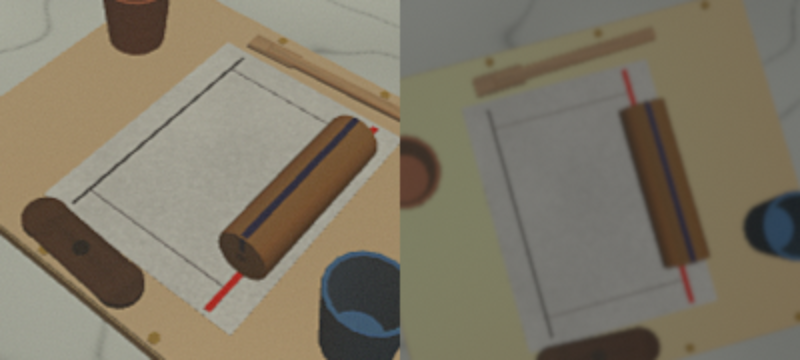

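Both views show the blue line up and the former square on the red line, about 1 mm short. I'll check the axis position independently from the silhouette, in the saved pictures.

Run:
```python
from h import *
for n in("side","top"):
    for tag,s0 in(("0",0),("5",.1254)):
        im=cv2.imread(f"pics/{n}{tag}.png").astype(float)
        t=np.arange(-.034,.0341,.0005); prof=0
        for e in np.arange(-.05,.051,.004):   # mean profile across the axis at z=.032
            q=project(n,[tcp(s0+x,.032)+e*u for x in t]).astype(np.float32)
            prof=prof+cv2.remap(im.astype(np.float32),q[:,0].reshape(-1,1),q[:,1].reshape(-1,1),cv2.INTER_LINEAR)[:,0]
        prof/=26; r=prof[:,2]/prof[:,0]
        th=(np.percentile(r,15)+np.percentile(r,70))/2; i=np.where(r>th)[0]
        print(n,tag,"edges",t[i[0]],t[i[-1]],"centre s",s0+(t[i[0]]+t[i[-1]])/2, r[::8].round(2))
```

```text
side 0 edges -0.023499999999999993 0.021000000000000046 centre s -0.0012499999999999734 [1.55 1.56 1.54 2.22 2.4  0.92 1.41 2.31 2.27 2.34 2.4  2.31 2.17 1.93
 1.44 1.1  1.11 1.1 ]
side 5 edges -0.02099999999999999 0.019000000000000045 centre s 0.12440000000000004 [1.1  1.1  1.1  1.25 2.2  2.21 0.9  1.34 2.19 2.26 2.33 2.37 2.3  2.14
 1.1  1.1  1.59 1.56]
top 0 edges -0.017999999999999988 0.018000000000000044 centre s 2.7755575615628914e-17 [1.29 1.29 1.23 1.08 1.5  1.99 2.06 1.95 1.72 0.94 1.52 1.98 2.04 1.51
 1.06 1.04 1.05 1.04]
top 5 edges -0.017999999999999988 0.020500000000000046 centre s 0.12665000000000004 [1.04 1.04 1.04 1.08 1.58 1.99 2.17 2.13 2.04 1.51 0.96 1.91 2.2  2.05
 1.46 1.42 1.42 1.43]
```

The axis is on the line within about 1 mm and the blue line is up within about 3°, so I'll leave it alone and hand in.

```bash
python3 -c "
from h import *
measure('6');print(ctrl.current_contact_force());ctrl.sign_off()"
```

```text
side blue s 0.1245 vs RED -0.0009 along -0.0038 yaw 16.69 L 0.13
top blue s 0.1241 vs RED -0.0013 along 0.0001 yaw 16.62 L 0.131
t 21.4
[-0.34027653  0.35448485  0.17503806]
the job is handed in; nothing more can be done
```

I rolled the former one full turn onto the red line in six strokes, pressing on its top with both fingertips at about 5–10 N. It was never gripped or lifted. I handed the job in at about 21.4 s with the arm clear.

**Last checks:**
- **Rest:** the last two readings, 0.1 s apart, matched.
- **Blue line:** it faces up and is 0.9 mm (side camera) to 1.3 mm (top camera) short of the red line. That could be up to about 3° of turn.
- **Squareness:** the former is at 16.6–16.7° and the red line at 16.6°.
- **Axis position:** the former's outline puts its axis at 124.4 mm (side) or 126.7 mm (top) from the start, against about 125.4 mm measured to the line. This method is only good to about 1 mm.
- **Cups and tools:** the cups, knife and rib look unmoved in the pictures; I did not measure them.

**What failed or disagreed:**
- My first stroke passed above the former without touching it, because the tips sit about 20 mm higher when the jaws are open. I found the top by touching down instead.
- The two cameras disagree by about 4 mm on where the blue line's middle lies along the red line (–3.8 mm side, 0.1 mm top).

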